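# Gather the loose pieces in a tote's spout corner

### The job

Pull the locking plug straight up out of the dock's socket and put it down on the desk, off the dock. Then lift the metal tote by its wooden handle bar, tilt it down towards its pouring spout until the three loose pieces (two erasers and a pencil sharpener) have all slid together into the spout corner, none more than 10 cm from it, and finish holding it like that: still gripped, clearly tilted with the spout corner lowest, at rest and well clear of the desk. Leave the ink bottle, the paint cup and the tape roll where they stand.

Things in the scene. Friction and masses are not known exactly. Their poses are not given: they have to be found in the camera images.
- dock: fixed plywood dock: 164 (x) x 234 (y) mm base board, 20 mm thick, with corner guides 32 mm high round the tote and a dark steel socket block (36 x 44 mm, top 50 mm above the desk) before the middle of its -x side; under the block the board reaches x = -124 mm. Origin: underside, middle of the 164 x 234 mm board; z up
- socket (a point): centre of the mouth of the socket hole, on top of the socket block (50 mm above the desk, at x = -97 mm in the dock's frame)
- plug: locking plug: wooden grip 26 (x) x 16 (y) x 50 (z) mm; below it a steel shank 12 mm thick, 28 mm long; a 14 mm wide tongue sticks out 19 mm to +x at z = 18 to 25 mm, over the tote's rim. Origin: centre of the grip's underside, z up. At the start fully home in the socket, axes along the dock's, grip 50 to 100 mm above the desk; a sprung detent takes about 6 to 12 N to draw it up
- tote: open sheet-metal tote, 140 (x) x 210 (y) mm, rim 45 mm high, 3 mm walls and floor, 0.25 to 0.42 kg. Wooden handle bar 14 mm thick (x), 85 to 107 mm above the underside, runs over the middle along y. Pouring spout at its (-x, +y) corner. Origin: centre of the underside, z up; starts in the dock, axes alike, 20 mm above the desk. Smooth: pieces slide from 8 to 14 deg of tilt, more along a wall
- handle (a point): middle of the tote's handle bar, 96 mm above the tote's underside, straight above its origin
- spout_corner (a point): inner floor corner of the tote under the spout, at (-67, +102, 3) mm in the tote's frame
- eraser: small white eraser, 20 x 31 x 11 mm, loose in the tote; origin: centre of its underside
- big_eraser: larger cream eraser, 23 x 35 x 12 mm, loose in the tote; origin: centre of its underside
- sharpener: small steel pencil sharpener, a block 17 x 26 x 12 mm, loose in the tote; origin: centre of its underside
- ink_bottle: square ink bottle with a screw cap, 46 x 45 x 88 mm, a bystander; origin: centre of its underside
- paint_cup: plastic paint cup with a lid, 64 x 64 x 60 mm, a bystander; origin: centre of its underside
- tape_roll: roll of masking tape lying flat, 96 mm across, 30 mm high, a bystander; origin: centre of its underside
- bare_patch (a point): a fixed point on the desk top, left in front of the dock: the middle of a clear patch about 12 cm across (nothing upright on it), a good place for the plug
Things that resemble listed ones, but are neither listed nor needed, are in the scene too. Leave any green look-alike of the big_eraser alone.

How it is judged (in metres and radians):
On the way, in this order (a step that is already met when the one before it is completed fails the run):
1. the plug is drawn fully out of the socket while the tote still stands in the dock (z of plug in the frame of socket above 0.029 m and distance of tote from where it was at the start of the episode below 0.012 m), for 0.1 s.
2. the tote is lifted clear of the dock (height (world z) of tote above 0.055 m and contact force between tote and dock below 0.1 N), for 0.1 s.
At the end, for the whole second after the job is handed in: Tote still gripped, at rest, off the dock, spout corner over 40 mm above the desk and lowest, tilted 15 to 60 deg (6 deg along each side); all three pieces inside, within 100 mm of spout_corner; plug on the desk, touching nothing else, over 40 mm from the socket; bystanders moved under 25 mm (contact force between the fingers and tote above 1 N and contact force between each of tote, plug and dock below 0.1 N and height (world z) of spout_corner above 0.04 m and angle between tote's own z axis and vertical between 0.26 and 1.05 rad and angle between tote's own x axis and vertical below 1.47 rad and angle between tote's own y axis and vertical above 1.67 rad and linear speed of each of tote, eraser, big_eraser, sharpener below 0.03 m/s and distance between each of eraser, big_eraser, sharpener and spout_corner below 0.1 m and x of each of eraser, big_eraser, sharpener in the frame of tote above -0.07 m and y of each of eraser, big_eraser, sharpener in the frame of tote below 0.105 m and z of eraser in the frame of tote between -0.003 and 0.045 m and z of big_eraser in the frame of tote between -0.003 and 0.045 m and z of sharpener in the frame of tote between -0.003 and 0.045 m and contact force between plug and tote below 0.1 N and contact force between plug and the fingers below 0.1 N and height (world z) of plug between -0.01 and 0.06 m and horizontal distance between plug and socket above 0.04 m); the arm keeps its last pose, push and grip.
It fails at once if the ink bottle is moved by more than 25 mm (distance of ink_bottle from where it was at the start of the episode above 0.025 m).
It fails at once if the paint cup is moved by more than 25 mm (distance of paint_cup from where it was at the start of the episode above 0.025 m).
It fails at once if the tape roll is moved by more than 25 mm (distance of tape_roll from where it was at the start of the episode above 0.025 m).
It also fails if it takes over 56 s, if anything falls off the work surface, if the arm or the gripper's body presses on something with over 40 N, if the wrist force passes 120 N, or if a joint passes its speed limit or range.

### The arm

A 7-joint arm with a two-finger parallel gripper is mounted at the origin on a cart in front of the work surface, level with it; the furniture and walls round the work are solid. World frame = base frame: x ahead of the robot, y to its left, z up, the work surface at z = 0. Lengths are in m, angles in degrees, forces in N, time in s.
With the tool pointing down it reaches from about 0.425 to 0.875 m from the base axis. Payload 9.9 kg.
Tool frame: the origin (TCP) lies midway between the tips of the shut fingers; the grasp point (between the pads) lies 19 mm behind it; z points along the fingers, y is the line along which they close (so a half turn about z gives the same grasp; the last joint's range is limited). The gripper opens to 85 mm and grips with 20 to 120 N. Pads are 22 mm wide; open, the fingers measure 114 mm over their backs; the gripper's body (76 mm by 85 mm) begins 54 mm behind the grasp point. The pads swing forward as they close: fully open they stand 13 mm farther back than shut.
Start: joints at [-76.765, 32.985, 1.427, 82.34, -0.859, 64.687, -3.237], TCP at [0.209, 0.642, 0.231] pointing down, gripper open.
Joint ranges: [-157.87, 157.87], [-19.46, 123.44], [-87.15, 90], [11.01, 140.99], [-62.26, 242.26], [9.8, 113.94], [-161.44, 161.44]. Speed limits (degrees/s): [127.2, 127.2, 172.46, 172.46, 180, 180, 180].

### API

Orientations are given as [roll, pitch, yaw] about the fixed x, y, z axes, in that order (R = Rz(yaw) Ry(pitch) Rx(roll)).
In Python, from station import manip gives the robot as it stands.
- The arm moves only by the tool carry_out, never from a script. Its argument "targets" is a list of rows, each a list of 5 numbers: the shift along the tool's x, y, z in cm, then the turn about the tool's z in rad, then the gripper command: -1 is fully open, 1 is shut, values between are in proportion. A call has 1 to 5 rows; each row is the pose to reach, as a shift and turn from the pose commanded when the call began, along the tool's axes at that moment; what a row does not reach only later rows make up. A row lasts 1/8 s, in which the tool goes at most 62.5 mm and 10.7 degrees, less where a joint would pass 70% of its speed; a pose out of reach is approached as far as the arm can. A call with a gripper value outside its range is refused whole. The fingers move at their own pace and stop on an object; "force" is the grip in N (left out, the last holds). Time passes only in rows, so rows that repeat a pose let the fingers close. It gives the time, the measured TCP pose, the force, the opening and the grip force at its end, in the units of the state.
- manip.state(): the state, without advancing time (a new reading comes with each control period).
- manip.camera(name): name is "scene" or "top" or "wrist"; returns a dict with "frame" (480x640x3 uint8, red, green, blue), "mtx" (3x3 intrinsics, pixels), "camera_from_world" (4x4, takes a point from world to camera coordinates). Camera axes: x right, y down, z forward; pixel columns grow to the right and rows downward; lengths in m; the calibration is good to about 2 mm. A picture is of the moment at which its call begins. There is no depth.
- manip.job_done(): hands the job in; it is judged then, once.
The state is a dict: "t": time; "q": joint angles; "joint_vel": joint speeds; "joint_torque": joint torques, N m; "tcp_pos": TCP position; "eef_rot": TCP orientation; "force": force on the tool from outside, world axes, zero at the start; "moment": the same for the moment, N m; "finger_gap": finger opening in m; "grip_force": force on a finger pad.
Only numpy, scipy, OpenCV 4.12 (cv2) and the standard library are available. Lean on these libraries where they do the work, as an engineer would, in place of code of your own. Each camera call takes 0.05 s, during which the arm holds its last target. There are 200 camera calls.

## Working session

There is one attempt and no reset: what is moved stays moved. The work goes in short steps, Python scripts to look and compute and a tool call to move; the robot and the scene stay as the last step left them, time stands still between calls to the robot, and variables do not carry over. Pictures are saved under pics/ and viewed, at most 10 in all, crops included, and the job is handed in when it is done.

Besides the shell and the picture viewer there is one more tool, called after "Request:" as name(argument=value, ...) on one line, values as JSON. carry_out: Moves the arm, as the interface text tells. Its arguments: {"type":"object","properties":{"targets":{"type":"array"},"force":{"type":"number"}},"required":["targets"]}

```bash
mkdir -p pics; cat > h.py <<'E'
import numpy as np,cv2
from station import manip
from scipy.spatial.transform import Rotation as R
def ray(c,u,v,z):
    T=np.linalg.inv(c["camera_from_world"]);d=T[:3,:3]@np.linalg.inv(c["mtx"])@[u,v,1];o=T[:3,3]
    return o+d*(z-o[2])/d[2]
def proj(c,p):
    q=c["camera_from_world"]@np.r_[p,1];q=c["mtx"]@q[:3];return q[:2]/q[2]
E
python3 - <<'E'
from h import *
print(manip.state())
for n in("scene","top"):
    c=manip.camera(n);cv2.imwrite(f"pics/{n}0.png",c["frame"][...,::-1]);print(n,np.linalg.inv(c["camera_from_world"]).round(3),c["mtx"])
    np.savez(f"{n}0.npz",**c)
E
```

```text
{'t': 0.0, 'q': array([-76.76431829,  33.03118137,   1.4239907 ,  82.38841958,
        -0.86027914,  64.68772152,  -3.23754538]), 'joint_vel': array([ 0.03864861,  0.05109162,  0.01206419, -0.03692452, -0.00828703,
       -0.04316303, -0.06553096]), 'joint_torque': array([ 8.21068425e-04, -7.65750146e+01,  2.25039549e+00, -2.85976964e+01,
        1.53010892e-02,  1.22576419e-02, -6.25028562e-07]), 'tcp_pos': array([0.20885019, 0.64137318, 0.230448  ]), 'eef_rot': array([-1.79903365e+02,  4.56229029e-03,  1.61963719e+02]), 'force': array([-0.5298569 ,  0.21513734, -0.52711194]), 'moment': array([-0.03288997,  0.03846568,  0.01422556]), 'grip_force': 0.0, 'finger_gap': 0.08501292111525238}
scene [[ 0.84  -0.395  0.373  0.15 ]
 [-0.543 -0.618  0.568 -0.619]
 [ 0.006 -0.68  -0.734  0.789]
 [ 0.     0.     0.     1.   ]] [[462.30484409   0.         315.26438349]
 [  0.         462.30484409 239.22592595]
 [  0.           0.           1.        ]]
top [[-0.004 -0.998  0.068  0.403]
 [-1.     0.004  0.005 -0.081]
 [-0.006 -0.068 -0.998  1.246]
 [ 0.     0.     0.     1.   ]] [[545.44283723   0.         327.04395334]
 [  0.         545.44283723 249.02929905]
 [  0.           0.           1.        ]]
```

View pics/top0.png

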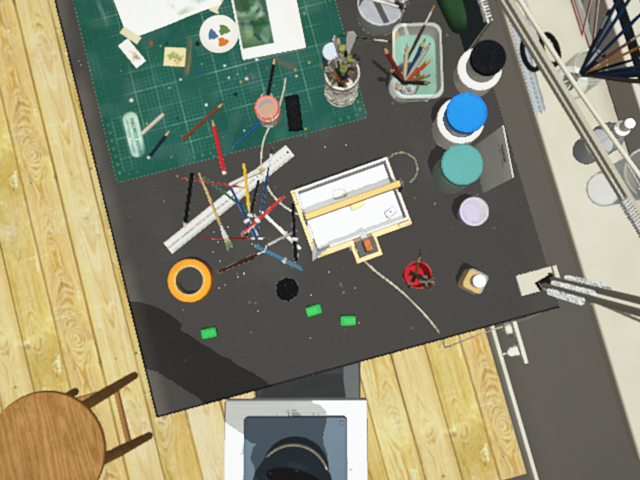

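View pics/scene0.png

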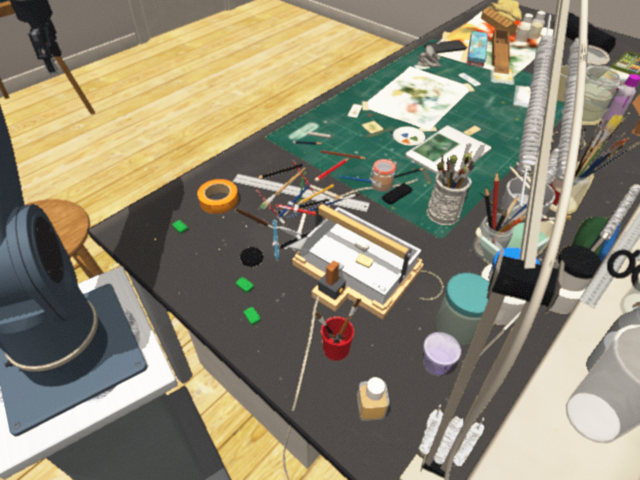

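The top view shows the dock and tote at about (352,207), with the plug on the near side at about (367,245). The spout corner is at about (313,255). The tape roll is at (190,280), the red cup at (418,272) and the ink bottle at (474,281), with green look-alikes around (313,310), (347,320) and (208,333). The scene view confirms that the plug's brown grip is at (332,272).

```bash
python3 - <<'E'
from h import *
t=dict(np.load("top0.npz"));s=dict(np.load("scene0.npz"))
a=t["frame"][130:340,230:430,::-1];b=s["frame"][190:330,270:450,::-1]
a=cv2.resize(a,None,fx=2.8,fy=2.8,interpolation=3);b=cv2.resize(b,(0,0),fx=2.8*0.42,fy=2.8*0.42,interpolation=3)
cv2.imwrite("pics/c.png",a)
for n,c,(x0,x1,y0,y1) in(("top",t,(340,400,225,270)),("scene",s,(310,360,250,310))):
    h=cv2.cvtColor(c["frame"],cv2.COLOR_RGB2HSV)[y0:y1,x0:x1]
    m=cv2.inRange(h,(5,140,60),(18,255,220))
    k,l,st,ce=cv2.connectedComponentsWithStats(m)
    for i in range(1,k):
        if st[i,4]>15: print(n,st[i],ce[i]+[x0,y0],ray(c,*(ce[i]+[x0,y0]),.1 if n=="top" else .08).round(3))
for u,v in((255,315),(313,310),(347,320),(287,289),(418,272),(190,280)): print((u,v),ray(t,u,v,0).round(3))
E
```

```text
top [23 14 10 13 64] [367.140625 245.484375] [ 0.489 -0.159  0.1  ]
scene [ 17  12  11  23 197] [331.87817259 272.8071066 ] [ 0.489 -0.162  0.08 ]
(255, 315) [0.339 0.09  0.   ]
(313, 310) [ 0.35  -0.041  0.   ]
(347, 320) [ 0.327 -0.118  0.   ]
(287, 289) [0.398 0.018 0.   ]
(418, 272) [ 0.435 -0.281  0.   ]
(190, 280) [0.419 0.239 0.   ]
```

View pics/c.png

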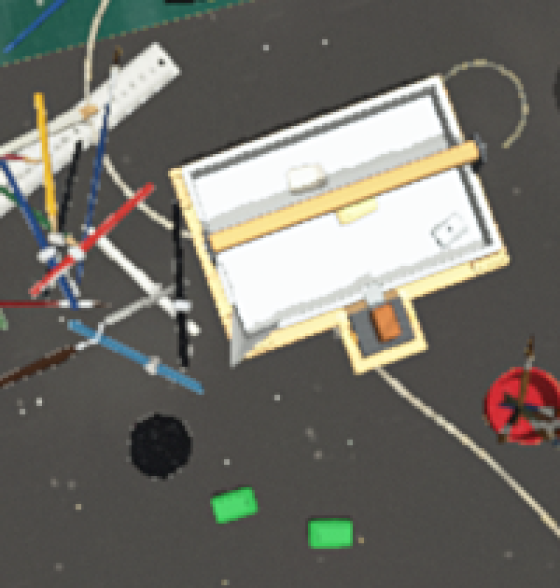

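The crop shows the dock yawed by about 20°. The plug grip is at crop (387,322), just in front of the bar. The eraser is at (307,178), the big eraser is under the bar at (355,213), and the sharpener is at (450,230).

```bash
cat >> h.py <<'E'
def go(p,yaw=None,s=None):
    s=s or manip.state();A=R.from_euler('xyz',s['eef_rot'],degrees=True)
    d=A.inv().apply(np.array(p)-s['tcp_pos'])*100
    tw=0
    if yaw is not None:
        x=A.apply([1,0,0]);tw=-((yaw-np.degrees(np.arctan2(x[1],x[0]))+180)%360-180)
    print("shift",d.round(2),"turn",round(np.radians(tw),3))
E
python3 - <<'E'
from h import *
go([.33,.36,.25],19.8)
t=dict(np.load("top0.npz"))
print(ray(t,230+342/2.8,130+197/2.8,.127), ray(t,228,300,0))
E
```

```text
shift [-20.23 -23.01  -1.91] turn 2.481
[ 0.58040257 -0.12685042  0.127     ] [0.37305748 0.15217901 0.        ]
```

Request:
carry_out(targets=[[-20,-23,-2,0.93,-1],[-20,-23,-2,0.93,-1],[-20,-23,-2,0.93,-1],[-20,-23,-2,0.93,-1],[-20,-23,-2,0.93,-1]])

```text
t: 0.72
tcp_pos: [0.3286, 0.3588, 0.2514]
eef_rot: [-180.0, 0.0, 108.3]
force: [1.0, -0.2, 0.1]
finger_gap: 0.0851
grip_force: 0.0
```

```bash
python3 - <<'E'
from h import *
go([.45,.09,.24],19.8)
E
```

```text
shift [-29.33   3.1    1.14] turn 1.544
```

Request:
carry_out(targets=[[-29,3,1,0.93,-1],[-29,3,1,0.93,-1],[-29,3,1,0.93,-1],[-29,3,1,0.93,-1],[-29,3,1,0.93,-1]])

```text
t: 1.35
tcp_pos: [0.4498, 0.0932, 0.2414]
eef_rot: [180.0, -0.0, 54.9]
force: [0.5, 1.2, -0.4]
finger_gap: 0.0851
grip_force: 0.0
```

```bash
python3 - <<'E'
from h import *
go([.489,-.16,.20],19.8)
E
```

```text
shift [-18.47  17.76   4.15] turn 0.613
```

Request:
carry_out(targets=[[-18.5,17.8,4,0.613,-1],[-18.5,17.8,4,0.613,-1],[-18.5,17.8,4,0.613,-1],[-18.5,17.8,4,0.613,-1],[-18.5,17.8,4,0.613,-1]])

```text
t: 1.98
tcp_pos: [0.4899, -0.1621, 0.2008]
eef_rot: [179.9, 0.1, 19.9]
force: [0.7, 0.3, 0.2]
finger_gap: 0.0853
grip_force: 0.0
```

```bash
python3 - <<'E'
from h import *
c=manip.camera("wrist");np.savez("w1.npz",**c);cv2.imwrite("pics/w1.png",c["frame"][...,::-1])
h=cv2.cvtColor(c["frame"],cv2.COLOR_RGB2HSV);m=cv2.inRange(h,(5,140,60),(18,255,220))
k,l,st,ce=cv2.connectedComponentsWithStats(m)
for i in range(1,k):
    if st[i,4]>150: print(st[i],ce[i],ray(c,*ce[i],.1).round(4))
print("expected plug",proj(c,[.489,-.16,.1]))
go([.489,-.16,.06],19.8)
E
```

```text
[  0 134  71  12 399] [ 34.         139.34586466] [0.4874 0.0509 0.1   ]
[309 211  20  35 193] [318.54404145 220.64248705] [ 0.5004 -0.156   0.1   ]
expected plug [318.42704105 236.22909606]
shift [-0.06 -0.12 14.08] turn 0.003
```

View pics/w1.png

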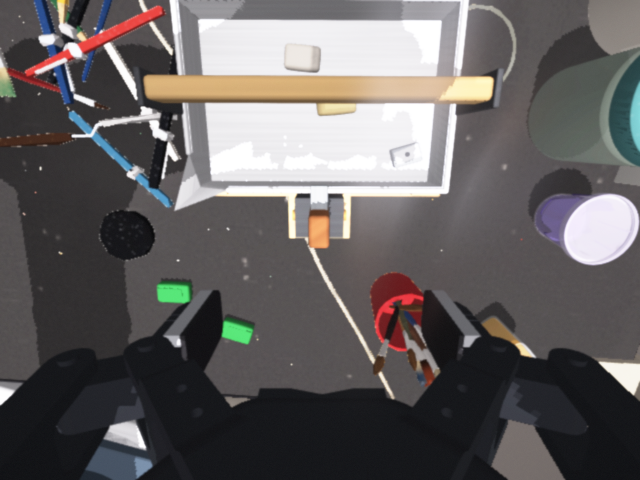

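The wrist view shows the plug's grip top centred at about (319,229), about 4 mm further along dock +x than I estimated. The bar is level at row 88, so the yaw is right.

Request:
carry_out(targets=[[0.3,0,6,0,-0.3],[0.3,0,12,0,-0.3],[0.3,0,14,0,-0.3],[0.3,0,14,0,1],[0.3,0,14,0,1]], force=60)

```text
t: 2.65
tcp_pos: [0.4942, -0.1556, 0.0623]
eef_rot: [180.0, -0.1, 20.3]
force: [0.0, -0.6, 1.0]
finger_gap: 0.0199
grip_force: 0.3
```

Request:
carry_out(targets=[[0,0,0,0,1],[0,0,0,0,1],[0,0,0,0,1],[0,0,0,0,1]])

```text
t: 3.15
tcp_pos: [0.4945, -0.1566, 0.0622]
eef_rot: [179.9, -0.1, 20.3]
force: [1.6, -1.5, 8.3]
finger_gap: 0.0156
grip_force: 59.7
```

Request:
carry_out(targets=[[0,0,-1,0,1],[0,0,-2.5,0,1],[0,0,-4,0,1],[0,0,-7,0,1],[0,0,-10,0,1]])

```text
t: 3.78
tcp_pos: [0.4927, -0.1557, 0.1629]
eef_rot: [-179.9, 0.0, 20.3]
force: [1.4, 0.2, -0.0]
finger_gap: 0.0153
grip_force: 62.2
```

```bash
python3 - <<'E'
from h import *
c=manip.camera("scene");cv2.imwrite("pics/s1.png",c["frame"][...,::-1])
go([.415,.11,.14],19.8)
E
```

```text
shift [  1.79 -27.77   2.59] turn 0.008
```

View pics/s1.png

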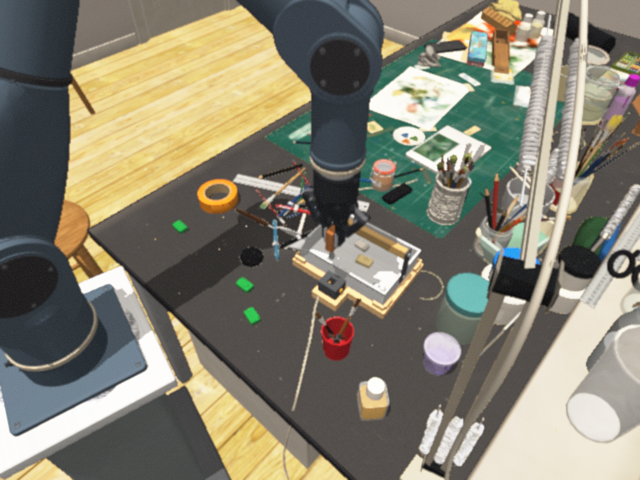

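The plug is drawn out, at about (331,240) in the gripper, and the tote is still docked.

Request:
carry_out(targets=[[0,-6,0,0,1],[0.5,-12,0,0,1],[1,-18,0,0,1],[1.4,-24,1,0,1],[1.8,-27.8,2.6,0,1]])

```text
t: 4.45
tcp_pos: [0.4125, 0.1139, 0.1358]
eef_rot: [-179.9, -0.0, 20.4]
force: [0.7, 0.6, -0.3]
finger_gap: 0.0151
grip_force: 62.2
```

Request:
carry_out(targets=[[0,0,4,0,1],[0,0,8,0,1],[0,0,9.4,0,1],[0,0,9.4,0,1]])

```text
t: 4.95
tcp_pos: [0.4134, 0.1108, 0.0411]
eef_rot: [-179.9, 0.1, 20.3]
force: [0.2, 1.0, -0.2]
finger_gap: 0.0156
grip_force: 62.4
```

Touch down gently and release.

Request:
carry_out(targets=[[0,0,0.15,0,1],[0,0,0.15,0,0.3],[0,0,0.15,0,-0.2],[0,0,0.15,0,-0.2],[0,0,0.15,0,-0.2]])

```text
t: 5.58
tcp_pos: [0.4141, 0.1108, 0.0399]
eef_rot: [-180.0, -0.0, 20.3]
force: [-1.1, 0.6, -0.7]
finger_gap: 0.051
grip_force: 0.0
```

Request:
carry_out(targets=[[0,0,-3,0,-0.2],[0,0,-9,0,-0.2],[0,0,-14,0,-0.2],[0,0,-19,0,-0.2],[0,0,-21,0,-0.2]])

```text
t: 6.2
tcp_pos: [0.4148, 0.1108, 0.2521]
eef_rot: [-180.0, -0.2, 20.3]
force: [0.3, 0.1, -0.5]
finger_gap: 0.0514
grip_force: 0.0
```

```bash
python3 - <<'E'
from h import *
c=manip.camera("wrist");cv2.imwrite("pics/w2.png",c["frame"][...,::-1])
go([.33,.11,.25])
E
```

```text
shift [-8.04 -2.88  0.29] turn 0.0
```

View pics/w2.png

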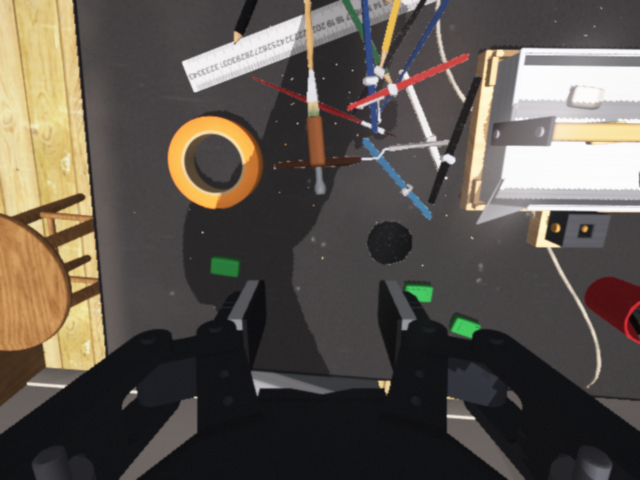

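```bash
python3 - <<'E'
from h import *
c=manip.camera("top");w=manip.camera("wrist");t=dict(np.load("top0.npz"))
for z in(0,.03,.08):print(proj(w,[.414,.111,z]),proj(c,[.414,.111,z]))
a=np.vstack([t["frame"][230:310,200:290],c["frame"][230:310,200:290]])
a=cv2.resize(a[...,::-1],None,fx=3.5,fy=3.5,interpolation=3);b=cv2.resize(w["frame"][90:220,250:390,::-1],(0,0),fx=3,fy=3)
H=max(a.shape[0],b.shape[0]);f=lambda x:np.vstack([x,np.zeros((H-x.shape[0],x.shape[1],3),np.uint8)])
cv2.imwrite("pics/x2.png",np.hstack([f(a),f(b)]))
E
```

```text
[321.86188465 203.55401443] [246.17776953 281.91812523]
[321.81597006 208.25636036] [244.10879432 281.80692154]
[321.72115791 217.96655403] [240.42426303 281.60888461]
```

View pics/x2.png

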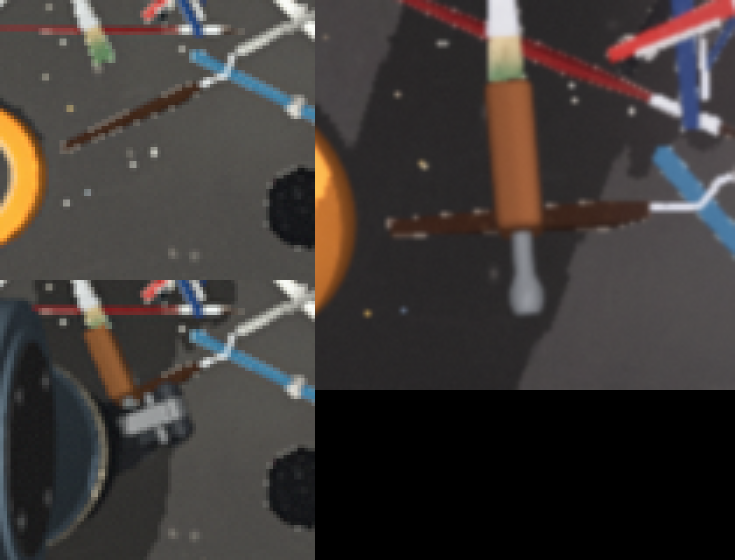

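Request:
carry_out(targets=[[-6,-2,0,0,-0.2],[-6,-2,0,0,-0.2],[-6,-2,0,0,-0.2],[-6,-2,0,0,-0.2]])

```text
t: 6.85
tcp_pos: [0.3517, 0.1087, 0.2497]
eef_rot: [179.9, -0.0, 20.2]
force: [-0.1, 0.7, -0.1]
finger_gap: 0.0512
grip_force: 0.0
```

Request:
carry_out(targets=[[-6,-2,0,0,-0.2],[-6,-2,0,0,-0.2],[-6,-2,0,0,-0.2],[-6,-2,0,0,-0.2]])

```text
t: 7.35
tcp_pos: [0.2889, 0.1071, 0.2502]
eef_rot: [180.0, -0.1, 20.2]
force: [0.5, 0.3, 0.4]
finger_gap: 0.0516
grip_force: 0.0
```

The plug lies flat on the desk at about crop (515,180), clear of the dock and the tape roll. Since commands can't tilt the tool directly, I'll test how it behaves beyond its reach.

Request:
carry_out(targets=[[-8,-2,0,0,-0.2],[-8,-2,0,0,-0.2],[-8,-2,0,0,-0.2],[-8,-2,0,0,-0.2]])

```text
t: 7.85
tcp_pos: [0.2068, 0.0983, 0.2502]
eef_rot: [-180.0, -0.0, 20.2]
force: [-0.2, 0.7, 0.6]
finger_gap: 0.0511
grip_force: 0.0
```

```bash
python3 - <<'E'
from h import *
s=manip.state();print(s['q'].round(1),s['tcp_pos'])
E
```

```text
[ -89.2  -16.1   37.9  136.6   11.8   56.8 -128.7] [0.20679995 0.09829429 0.25016407]
```

Request:
carry_out(targets=[[28,-3,-15,0,-1],[28,-3,-15,0,-1],[28,-3,-15,0,-1],[28,-3,-15,0,-1],[28,-3,-15,0,-1]])

```text
t: 8.48
tcp_pos: [0.4561, 0.222, 0.3968]
eef_rot: [179.7, -0.0, 20.4]
force: [-0.0, 0.9, 1.2]
finger_gap: 0.0854
grip_force: 0.0
```

Request:
carry_out(targets=[[20,0,-20,0,-1],[20,0,-20,0,-1],[20,0,-20,0,-1],[20,0,-20,0,-1],[20,0,-20,0,-1]])

```text
t: 9.1
tcp_pos: [0.6072, 0.2818, 0.5402]
eef_rot: [178.9, 1.3, 21.3]
force: [0.2, 1.3, -1.6]
finger_gap: 0.0854
grip_force: 0.0
```

```bash
python3 - <<'E'
from h import *
s=manip.state();print(s['q'].round(1),s['tcp_pos'])
E
```

```text
[-38.8  33.4  27.6  38.6 -14.5 111.6 -89.1] [0.60718795 0.28177962 0.5402301 ]
```

Request:
carry_out(targets=[[8,0,-15,0,-1],[8,0,-15,0,-1],[8,0,-15,0,-1],[8,0,-15,0,-1]])

```text
t: 9.6
tcp_pos: [0.6986, 0.3188, 0.5848]
eef_rot: [-178.7, -11.5, 19.4]
force: [1.9, 0.0, 3.9]
finger_gap: 0.0851
grip_force: 0.0
```

```bash
python3 - <<'E'
from h import *
s=manip.state();print(s['q'].round(1),s['tcp_pos'])
E
```

```text
[-36.7  43.3  62.7  19.9 -50.7 113.8 -86.6] [0.69859366 0.31876048 0.58484002]
```

Request:
carry_out(targets=[[8,0,-15,0,-1],[8,0,-15,0,-1],[8,0,-15,0,-1],[8,0,-15,0,-1]])

```text
t: 10.1
tcp_pos: [0.6855, 0.3072, 0.6354]
eef_rot: [-178.3, -15.0, 19.5]
force: [0.0, 0.2, -0.1]
finger_gap: 0.0853
grip_force: 0.0
```

```bash
python3 - <<'E'
from h import *
s=manip.state();print(s['q'].round(1),s['tcp_pos'])
print(R.from_euler('xyz',s['eef_rot'],degrees=True).apply([0,0,1]))
E
```

```text
[-30.8  37.7  20.9  14.1 -16.7 113.9 -94.8] [0.6854624  0.30717425 0.63537296]
[ 0.23357013  0.113783   -0.96565958]
```

Request:
carry_out(targets=[[0,0,5,0,-1],[0,0,10,0,-1],[0,0,20,0,-1],[0,0,20,0,-1],[0,0,20,0,-1]])

```text
t: 10.72
tcp_pos: [0.731, 0.3285, 0.4376]
eef_rot: [-178.4, -14.5, 19.3]
force: [0.2, -0.4, -0.1]
finger_gap: 0.0851
grip_force: 0.0
```

```bash
python3 - <<'E'
from h import *
s=manip.state();print(s['q'].round(1),s['tcp_pos'])
E
```

```text
[-37.3  34.2  22.2  53.7 -13.9  79.6 -89.9] [0.73103908 0.328509   0.43762329]
```

The tilt gained at the reach limit persists, because the commanded pose resets to the one actually reached. That gives me a way to tilt the tote. First I'll undo this test tilt at the inner limit.

```bash
python3 - <<'E'
from h import *
go([.28,.13,.3])
E
```

```text
shift [-51.01   3.85   0.92] turn 0.0
```

Request:
carry_out(targets=[[-25,2,0.5,0,-1],[-25,2,0.5,0,-1],[-25,2,0.5,0,-1],[-25,2,0.5,0,-1],[-25,2,0.5,0,-1]])

```text
t: 11.35
tcp_pos: [0.5077, 0.2273, 0.373]
eef_rot: [-178.2, -14.7, 19.1]
force: [0.9, 0.5, 1.0]
finger_gap: 0.0853
grip_force: 0.0
```

Request:
carry_out(targets=[[-25,2,0.5,0,-1],[-25,2,0.5,0,-1],[-25,2,0.5,0,-1],[-25,2,0.5,0,-1],[-25,2,0.5,0,-1]])

```text
t: 11.98
tcp_pos: [0.2896, 0.1307, 0.3036]
eef_rot: [-178.1, -14.9, 19.2]
force: [0.7, 0.2, 0.8]
finger_gap: 0.0853
grip_force: 0.0
```

```bash
python3 - <<'E'
from h import *
s=manip.state();print(s['q'].round(1),s['tcp_pos'])
E
```

```text
[ -56.4  -14.    15.1  131.3   10.    48.  -117.6] [0.28958366 0.13073807 0.30363981]
```

Request:
carry_out(targets=[[-8,0,5,0,-1],[-8,0,5,0,-1],[-8,0,5,0,-1],[-8,0,5,0,-1]])

```text
t: 12.48
tcp_pos: [0.2363, 0.1125, 0.2629]
eef_rot: [-177.9, -15.2, 19.4]
force: [0.3, 0.4, -0.1]
finger_gap: 0.0853
grip_force: 0.0
```

```bash
python3 - <<'E'
from h import *
s=manip.state();print(s['q'].round(1),s['tcp_pos'])
E
```

```text
[ -22.2  -15.6  -12.   140.1   -2.2   39.9 -103.1] [0.23626572 0.11254051 0.26293329]
```

Request:
carry_out(targets=[[-8,0,4,0,-1],[-8,0,4,0,-1],[-8,0,4,0,-1],[-8,0,4,0,-1],[-8,0,4,0,-1]])

```text
t: 13.1
tcp_pos: [0.2021, 0.1066, 0.2588]
eef_rot: [-178.4, -12.8, 19.6]
force: [0.5, -0.2, -0.4]
finger_gap: 0.0854
grip_force: 0.0
```

```bash
python3 - <<'E'
from h import *
s=manip.state();print(s['q'].round(1),s['tcp_pos'])
E
```

```text
[  6.  -19.3 -30.5 140.7 -14.9  44.  -84.8] [0.20209054 0.10655895 0.25880984]
```

Request:
carry_out(targets=[[-6,0,0,0,-1],[-6,0,0,0,-1],[-6,0,0,0,-1],[-6,0,0,0,-1],[-6,0,0,0,-1]])

```text
t: 13.72
tcp_pos: [0.1795, 0.1088, 0.2558]
eef_rot: [-179.1, -10.4, 19.5]
force: [0.7, -0.0, -0.8]
finger_gap: 0.0853
grip_force: 0.0
```

```bash
python3 - <<'E'
from h import *
s=manip.state();print(s['q'].round(1),s['tcp_pos'])
E
```

```text
[ -3.  -19.4 -28.7 140.9 -11.   46.3 -94.6] [0.1795134  0.10883374 0.25579343]
```

Request:
carry_out(targets=[[-5,4,0,0,-1],[-5,4,0,0,-1],[-5,4,0,0,-1],[-5,4,0,0,-1],[-5,4,0,0,-1]])

```text
t: 14.35
tcp_pos: [0.183, 0.0683, 0.2531]
eef_rot: [-179.0, -7.9, 19.5]
force: [0.1, 1.0, 0.7]
finger_gap: 0.0855
grip_force: 0.0
```

Request:
carry_out(targets=[[-5,0,0,0,-1],[-5,0,0,0,-1],[-5,0,0,0,-1],[-5,0,0,0,-1],[-5,0,0,0,-1]])

```text
t: 14.98
tcp_pos: [0.1684, 0.0632, 0.2526]
eef_rot: [-179.0, -5.7, 19.4]
force: [0.5, -0.4, 0.8]
finger_gap: 0.0852
grip_force: 0.0
```

```bash
python3 - <<'E'
from h import *
s=manip.state();print(s['q'].round(1),s['tcp_pos'])
E
```

```text
[ 10.1 -19.4 -27.  140.9 -12.9  51.5 -78.9] [0.16842689 0.06319545 0.25257103]
```

Request:
carry_out(targets=[[-8,0,0,0,-1],[-8,0,0,0,-1],[-8,0,0,0,-1],[-8,0,0,0,-1],[-8,0,0,0,-1]])

```text
t: 15.6
tcp_pos: [0.1526, 0.0327, 0.2349]
eef_rot: [-173.3, 1.3, 19.1]
force: [-0.5, -0.4, 0.1]
finger_gap: 0.0853
grip_force: 0.0
```

Request:
carry_out(targets=[[-6,0,0,0,-1],[-6,0,0,0,-1],[-6,0,0,0,-1],[-6,0,0,0,-1]])

```text
t: 16.1
tcp_pos: [0.1113, 0.01, 0.256]
eef_rot: [-173.0, 2.1, 19.3]
force: [0.3, 0.4, 0.4]
finger_gap: 0.0853
grip_force: 0.0
```

```bash
python3 - <<'E'
from h import *
s=manip.state();print(s['q'].round(1),s['tcp_pos'])
go([.42,-.0,.33],109.8)
E
```

```text
[ 29.5 -19.4 -21.2 140.9 -13.5  63.2 -54.4] [0.11129207 0.0100215  0.25596104]
shift [28.53 10.02 -9.73] turn -1.58
```

Request:
carry_out(targets=[[28,0,-8,-0.2,-1],[28,5,-9,-0.93,-1],[28,9,-9,-0.93,-1],[28.5,10,-9.7,-0.93,-1],[28.5,10,-9.7,-0.93,-1]])

```text
t: 16.73
tcp_pos: [0.4123, 0.0013, 0.3274]
eef_rot: [-174.2, -4.4, 72.5]
force: [1.1, 0.7, 1.4]
finger_gap: 0.0855
grip_force: 0.0
```

```bash
python3 - <<'E'
from h import *
s=manip.state();print(s['q'].round(1))
go([.58,-.127,.25],109.8)
E
```

```text
[ 22.4   9.2 -28.1 105.8  -2.1  69.7 -22.1]
shift [-7.75 20.49  5.12] turn -0.652
```

Request:
carry_out(targets=[[-7.8,20.5,5,-0.652,-1],[-7.8,20.5,5,-0.652,-1],[-7.8,20.5,5,-0.652,-1],[-7.8,20.5,5,-0.652,-1],[-7.8,20.5,5,-0.652,-1]])

```text
t: 17.35
tcp_pos: [0.5778, -0.1305, 0.2484]
eef_rot: [-177.9, -7.1, 109.4]
force: [-0.0, 0.4, -0.4]
finger_gap: 0.0859
grip_force: 0.0
```

```bash
python3 - <<'E'
from h import *
s=manip.state();A=R.from_euler('xyz',s['eef_rot'],degrees=True).as_matrix();print(s['q'].round(1),A.round(3))
go([.58,-.127,.097],109.8)
c=manip.camera("wrist");h=cv2.cvtColor(c["frame"],cv2.COLOR_RGB2HSV)
cv2.imwrite("pics/w3.png",c["frame"][...,::-1])
for d in(-.09,0,.09):print(proj(c,np.array([.58,-.127,.127])+d*np.array([-np.sin(.3456),np.cos(.3456),0])))
E
```

```text
[ 29.7  30.3 -30.1  88.    9.5  70.2  18.4] [[-0.33   0.941 -0.076]
 [ 0.936  0.337  0.104]
 [ 0.124 -0.037 -0.992]]
shift [-1.61  0.89 15.03] turn -0.007
[330.53255805 347.35324987]
[330.91628055 244.69896475]
[331.33905586 131.59718444]
```

View pics/w3.png

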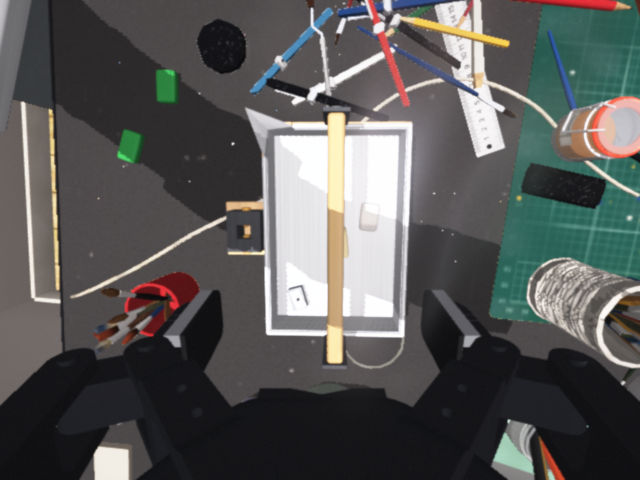

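The bar sits at col 336, against 331 predicted, so it is about 4 mm further along +x. I'll correct for that and grip.

Request:
carry_out(targets=[[-0.7,0.9,6,0,-1],[-1.3,1.3,12,0,-1],[-1.5,1.3,14.8,0,-0.5],[-1.5,1.3,15,0,0.5],[-1.5,1.3,15,0,1]], force=110)

```text
t: 18.02
tcp_pos: [0.584, -0.1221, 0.1017]
eef_rot: [-178.1, -6.9, 109.6]
force: [0.3, -0.6, 0.2]
finger_gap: 0.0318
grip_force: 0.0
```

Request:
carry_out(targets=[[0,0,0,0,1],[0,0,0,0,1],[0,0,0,0,1],[0,0,0,0,1]])

```text
t: 18.52
tcp_pos: [0.5845, -0.1225, 0.1026]
eef_rot: [-178.2, -6.9, 109.6]
force: [-3.4, 0.4, 9.8]
finger_gap: 0.0119
grip_force: 107.4
```

Request:
carry_out(targets=[[0.2,-0.1,-2,0,1],[0.6,-0.2,-5,0,1],[1.1,-0.3,-9,0,1],[1.7,-0.5,-14,0,1],[2.4,-0.7,-19,0,1]])

```text
t: 19.15
tcp_pos: [0.5824, -0.1219, 0.2941]
eef_rot: [-178.0, -6.9, 109.6]
force: [1.5, -0.1, -4.6]
finger_gap: 0.0119
grip_force: 107.8
```

```bash
python3 - <<'E'
from h import *
s=manip.state();print(s['force'],s['moment'],s['q'].round(1))
go([.55,.05,.38],150)
c=manip.camera("scene");cv2.imwrite("pics/s3.png",c["frame"][...,::-1])
E
```

```text
[ 1.51102333 -0.12042886 -4.56202596] [-0.21739452 -0.24684659 -0.04572951] [ 28.9  28.6 -30.6  83.7   8.6  75.7  18.2]
shift [18.19  2.49 -6.53] turn -0.706
```

View pics/s3.png

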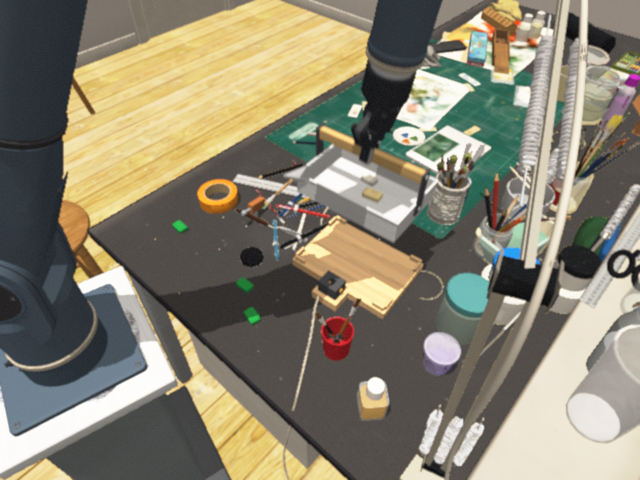

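The tote is clear of the dock and level, seen at about (362,190), and the wrist carries about 4.6 N. Next I'll turn it so the spout faces the base, then use the outer reach limit to tilt it.

Request:
carry_out(targets=[[6,0.8,-2.2,-0.18,1],[12,1.6,-4.4,-0.36,1],[18,2.5,-6.5,-0.54,1],[18.2,2.5,-6.5,-0.7,1],[18.2,2.5,-6.5,-0.8,1]])

```text
t: 19.82
tcp_pos: [0.5499, 0.0517, 0.3786]
eef_rot: [176.3, -6.2, 156.1]
force: [0.6, -0.6, -4.7]
finger_gap: 0.0123
grip_force: 108.0
```

```bash
cat >> h.py <<'E'
def tote(yg=19.8):
    s=manip.state();g=R.from_euler('xyz',[-178.2,-6.9,109.6],degrees=True)
    A=R.from_euler('xyz',s['eef_rot'],degrees=True)
    M=(A*g.inv()*R.from_euler('z',yg,degrees=True)).as_matrix()
    print("q",s['q'].round(1),"tcp",s['tcp_pos'].round(3))
    print("x_z %.3f y_z %.3f tilt %.1f"%(M[2,0],M[2,1],np.degrees(np.arccos(M[2,2]))),"force",s['force'].round(1))
E
python3 - <<'E'
from h import *
tote();go([.66,.22,.52])
E
```

```text
q [ 22.9  23.3 -45.2  82.3   9.5  82.8  44.4] tcp [0.55  0.052 0.379]
x_z 0.094 y_z -0.013 tilt 5.5 force [ 0.6 -0.6 -4.7]
shift [ -1.72  20.73 -13.11] turn 0.0
```

Request:
carry_out(targets=[[-1.7,5,-3,0,1],[-1.7,10,-6,0,1],[-1.7,15,-10,0,1],[-1.7,21,-13,0,1],[-1.7,21,-13,0,1]])

```text
t: 20.45
tcp_pos: [0.6629, 0.2258, 0.5185]
eef_rot: [176.1, -6.3, 156.1]
force: [-0.2, -0.8, -4.8]
finger_gap: 0.0118
grip_force: 108.6
```

```bash
python3 - <<'E'
from h import *
tote();s=manip.state();p=s['tcp_pos'];u=p[:2]/np.linalg.norm(p[:2])
go(p+[.09*u[0],.09*u[1],.12])
E
```

```text
q [ -8.9  37.4 -34.5  32.9  13.9 113.8  34.2] tcp [0.663 0.226 0.518]
x_z 0.098 y_z -0.010 tilt 5.7 force [-0.2 -0.8 -4.8]
shift [ -5.25   6.94 -12.22] turn 0.0
```

Request:
carry_out(targets=[[-5,7,-12,0,1],[-5,7,-12,0,1],[-5,7,-12,0,1],[-5,7,-12,0,1],[-5,7,-12,0,1]])

```text
t: 21.08
tcp_pos: [0.7584, 0.2096, 0.4975]
eef_rot: [171.2, -4.9, 150.1]
force: [0.1, -2.3, -7.0]
finger_gap: 0.012
grip_force: 108.6
```

```bash
python3 - <<'E'
from h import *
tote();s=manip.state();p=s['tcp_pos'];u=p[:2]/np.linalg.norm(p[:2])
go(p+[-.15*u[0],-.15*u[1],-.16])
E
```

```text
q [-16.4  46.2  13.5  17.7 -21.6 113.8  43.2] tcp [0.758 0.21  0.498]
x_z 0.184 y_z -0.033 tilt 10.8 force [ 0.1 -2.3 -7. ]
shift [  9.12 -13.14  15.01] turn 0.0
```

```bash
cat >> h.py <<'E'
def sim(extra=0,yg=19.8):
    s=manip.state();g=R.from_euler('xyz',[-178.2,-6.9,109.6],degrees=True)
    A=R.from_euler('xyz',s['eef_rot'],degrees=True);p=s['tcp_pos'];a=np.arctan2(p[1],p[0])
    E=R.from_rotvec(np.radians(extra)*np.array([np.sin(a),-np.cos(a),0]))
    for t in(0,-.3,-.6,-.9,-1.2):
        M=(E*A*R.from_rotvec([0,0,t])*g.inv()*R.from_euler('z',yg,degrees=True)).as_matrix()
        print(extra,t,"x_z %.3f y_z %.3f tilt %.1f"%(M[2,0],M[2,1],np.degrees(np.arccos(M[2,2]))))
E
python3 - <<'E'
from h import *
sim();sim(15)
E
```

```text
0 0 x_z 0.184 y_z -0.033 tilt 10.8
0 -0.3 x_z 0.202 y_z -0.082 tilt 12.6
0 -0.6 x_z 0.205 y_z -0.134 tilt 14.2
0 -0.9 x_z 0.193 y_z -0.184 tilt 15.5
0 -1.2 x_z 0.166 y_z -0.229 tilt 16.4
15 0 x_z 0.361 y_z -0.210 tilt 24.7
15 -0.3 x_z 0.317 y_z -0.303 tilt 26.0
15 -0.6 x_z 0.247 y_z -0.379 tilt 26.9
15 -0.9 x_z 0.158 y_z -0.432 tilt 27.4
15 -1.2 x_z 0.057 y_z -0.455 tilt 27.3
```

Request:
carry_out(targets=[[1,-2,2,-0.15,1],[2,-4,4,-0.3,1],[2,-4,4,-0.45,1],[2,-4,4,-0.5,1]])

```text
t: 21.58
tcp_pos: [0.7154, 0.2057, 0.4551]
eef_rot: [168.7, -0.5, -179.9]
force: [-0.7, 0.2, -3.8]
finger_gap: 0.0119
grip_force: 108.7
```

```bash
python3 - <<'E'
from h import *
tote();s=manip.state();p=s['tcp_pos'];u=p[:2]/np.linalg.norm(p[:2])
go(p+[.04*u[0],.04*u[1],.14])
E
```

```text
q [-16.8  36.    6.8  44.6 -15.3  97.5  76.4] tcp [0.715 0.206 0.455]
x_z 0.227 y_z -0.110 tilt 14.6 force [-0.7  0.2 -3.8]
shift [ -3.73   3.84 -13.54] turn 0.0
```

Request:
carry_out(targets=[[-3.7,4,-13.5,0,1],[-3.7,4,-13.5,0,1],[-3.7,4,-13.5,0,1],[-3.7,4,-13.5,0,1],[-3.7,4,-13.5,0,1]])

```text
t: 22.2
tcp_pos: [0.7507, 0.2472, 0.5508]
eef_rot: [166.3, 5.4, -178.6]
force: [-0.3, 3.6, -4.8]
finger_gap: 0.0122
grip_force: 108.9
```

```bash
python3 - <<'E'
from h import *
tote();s=manip.state();p=s['tcp_pos'];u=p[:2]/np.linalg.norm(p[:2])
go(p+[.04*u[0],.04*u[1],.14])
E
```

```text
q [-16.7  43.6   3.6  14.5 -15.9 112.8  70.4] tcp [0.751 0.247 0.551]
x_z 0.265 y_z -0.209 tilt 19.7 force [-0.3  3.6 -4.8]
shift [ -5.13   4.34 -12.92] turn 0.0
```

Request:
carry_out(targets=[[-5,3,-13,0,1],[-5,3,-13,0,1],[-5,3,-13,0,1],[-5,3,-13,0,1],[-5,3,-13,0,1]])

```text
t: 22.82
tcp_pos: [0.7433, 0.2307, 0.6036]
eef_rot: [165.5, 9.6, 178.9]
force: [-0.2, 0.5, -3.7]
finger_gap: 0.0119
grip_force: 108.8
```

```bash
python3 - <<'E'
from h import *
tote();s=manip.state();p=s['tcp_pos'];u=p[:2]/np.linalg.norm(p[:2])
go(p+[.0*u[0],.0*u[1],.14])
sim();sim(5)
E
```

```text
q [-16.2  41.4   5.9  11.1 -17.4 113.9  69. ] tcp [0.743 0.231 0.604]
x_z 0.276 y_z -0.280 tilt 23.2 force [-0.2  0.5 -3.7]
shift [ -2.33   3.47 -13.36] turn 0.0
0 0 x_z 0.276 y_z -0.280 tilt 23.2
0 -0.3 x_z 0.216 y_z -0.345 tilt 24.0
0 -0.6 x_z 0.139 y_z -0.390 tilt 24.5
0 -0.9 x_z 0.052 y_z -0.410 tilt 24.4
0 -1.2 x_z -0.037 y_z -0.404 tilt 23.9
5 0 x_z 0.298 y_z -0.358 tilt 27.7
5 -0.3 x_z 0.212 y_z -0.426 tilt 28.4
5 -0.6 x_z 0.110 y_z -0.466 tilt 28.6
5 -0.9 x_z 0.001 y_z -0.474 tilt 28.3
5 -1.2 x_z -0.105 y_z -0.451 tilt 27.6
```

Request:
carry_out(targets=[[-2.3,3.5,-13,0,1],[-2.3,3.5,-13,0,1],[-2.3,3.5,-13,0,1],[-2.3,3.5,-13,0,1],[-2.3,3.5,-13,0,1]])

```text
t: 23.45
tcp_pos: [0.7099, 0.23, 0.6697]
eef_rot: [163.4, 13.8, 177.6]
force: [0.4, 0.7, -3.5]
finger_gap: 0.0121
grip_force: 108.8
```

```bash
python3 - <<'E'
from h import *
tote();s=manip.state();p=s['tcp_pos'];u=p[:2]/np.linalg.norm(p[:2])
go(p+[-.1*u[0],-.1*u[1],-.18])
E
```

```text
q [-16.7  36.4   5.3  11.1 -17.1 113.9  67.3] tcp [0.71 0.23 0.67]
x_z 0.305 y_z -0.349 tilt 27.6 force [ 0.4  0.7 -3.5]
shift [13.41 -7.68 13.61] turn 0.0
```

Request:
carry_out(targets=[[-1,2,-13,0,1],[-1,2,-13,0,1],[-1,2,-13,0,1],[-1,2,-13,0,1],[-1,2,-13,0,1]])

```text
t: 24.08
tcp_pos: [0.6649, 0.2175, 0.7499]
eef_rot: [160.5, 19.6, 176.1]
force: [-0.1, -0.9, -3.7]
finger_gap: 0.0121
grip_force: 108.8
```

```bash
python3 - <<'E'
from h import *
tote();s=manip.state();p=s['tcp_pos'];u=p[:2]/np.linalg.norm(p[:2])
go([.6,.16,.45])
sim()
E
```

```text
q [-18.5  30.8  21.8  11.1 -31.4 113.9  68.2] tcp [0.665 0.217 0.75 ]
x_z 0.340 y_z -0.440 tilt 33.8 force [-0.1 -0.9 -3.7]
shift [ 15.79 -14.56  22.66] turn 0.0
0 0 x_z 0.340 y_z -0.440 tilt 33.8
0 -0.3 x_z 0.227 y_z -0.517 tilt 34.4
0 -0.6 x_z 0.095 y_z -0.558 tilt 34.5
0 -0.9 x_z -0.042 y_z -0.558 tilt 34.0
0 -1.2 x_z -0.173 y_z -0.518 tilt 33.1
```

Request:
carry_out(targets=[[3,-3,4.5,0,1],[6,-6,9,0,1],[9,-9,13.5,0,1],[12,-12,18,0,1],[14,-14,21,0,1]])

```text
t: 24.7
tcp_pos: [0.6184, 0.1716, 0.5147]
eef_rot: [160.8, 19.5, 176.5]
force: [1.7, -0.4, -4.4]
finger_gap: 0.0121
grip_force: 108.8
```

Request:
carry_out(targets=[[1,-0.5,1,0,1],[1,-0.5,1,0,1],[1,-0.5,1,0,1],[1,-0.5,1,0,1],[1,-0.5,1,0,1]])

```text
t: 25.32
tcp_pos: [0.6151, 0.1685, 0.5058]
eef_rot: [160.5, 19.7, 176.1]
force: [0.4, -0.6, -4.6]
finger_gap: 0.0123
grip_force: 108.8
```

```bash
python3 - <<'E'
from h import *
tote()
w=manip.camera("wrist");s=manip.camera("scene")
a=cv2.resize(w["frame"],(480,360));p=proj(s,manip.state()['tcp_pos']).astype(int);print(p)
x0,y0=np.clip(p[0]-110,0,420),np.clip(p[1]-100,0,260)
b=cv2.resize(s["frame"][y0:y0+220,x0:x0+220],(320,320),interpolation=3)
o=np.zeros((360,800,3),np.uint8);o[:,:480]=a;o[:320,480:]=b;cv2.imwrite("pics/f.png",o[...,::-1])
np.savez("wf.npz",**w);np.savez("sf.npz",**s)
E
```

```text
q [-33.3  10.8  27.6  83.4 -22.5  65.5  87.9] tcp [0.615 0.169 0.506]
x_z 0.340 y_z -0.442 tilt 33.9 force [ 0.4 -0.6 -4.6]
[293 -26]
```

View pics/f.png

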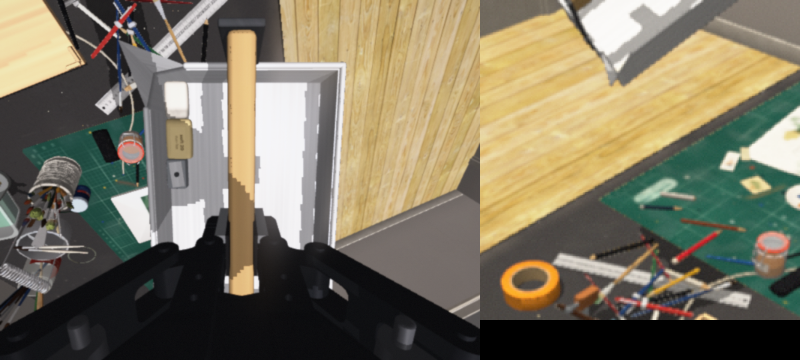

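```bash
python3 - <<'E'
from h import *
w=dict(np.load("wf.npz"));s=manip.state();g=R.from_euler('xyz',[-178.2,-6.9,109.6],degrees=True)
M=(R.from_euler('xyz',s['eef_rot'],degrees=True)*g.inv()*R.from_euler('z',19.8,degrees=True)).as_matrix()
O=s['tcp_pos']-M@[0.0005,0.005,.0826]
T=np.linalg.inv(w["camera_from_world"])
def tf(u,v,z):
    u,v=u*640/480,v*640/480
    d=M.T@T[:3,:3]@np.linalg.inv(w["mtx"])@[u,v,1];o=M.T@(T[:3,3]-O);return o+d*(z-o[2])/d[2]
for n,u,v,z in(("eraser",177,98,.014),("big",180,137,.015),("sharp",178,173,.015),("rim tl",148,67,.045),("rim tr",345,63,.045),("floor tl",165,82,.003)):
    p=tf(u,v,z);print(n,(p*1e3).round(),"dist",round(np.linalg.norm(p-[-.067,.102,.003])*1e3))
print("corner world",(O+M@[-.067,.102,.003]).round(3))
print("speeds",s['joint_vel'].round(2))
E
```

```text
eraser [-55.  89.  14.] dist 21
big [-54.  56.  15.] dist 49
sharp [-57.  25.  15.] dist 79
rim tl [-67. 106.  45.] dist 42
rim tr [ 73. 108.  45.] dist 146
floor tl [-69. 104.   3.] dist 3
corner world [0.568 0.141 0.374]
speeds [-0.17 -0.04  0.13  0.28 -0.17 -0.01  0.07]
```

The wrist view shows all three pieces in a row along the -x wall from the spout corner, at about (177,98), (180,139) and (178,173). They are 21, 49 and 79 mm from the corner. The tote is tilted about 34° with the spout corner 0.37 m up, so I'm handing in.

```bash
python3 -c "
from h import *
print(manip.job_done())"
```

```text
the job is handed in; nothing more can be done
None
```

I handed the job in at about 25 s: the plug lies on the desk off the dock, and the tote is held at about 34° with the spout corner lowest, about 0.37 m up, and all three pieces within about 80 mm of it; the hand-in gave no verdict.

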